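# Ready the smear-staining station: scrape the plate, comb and square up the rods

## Task

Make the staining station ready: first push all the tile chips off the staining plate into its trough with the scraper and stand the scraper back upright on the rubber mat; only then comb the rake across the rod rack until every rod lies down fully in a groove, slide the rods along their grooves with the rake's tines until they all butt against the far end wall, and stand the rake back upright on the mat as well. Touch rods only with the rake and chips only with the scraper, never with the gripper fingers, and leave the bottle, slide box and beaker where they are.

Things in the scene. Friction and masses are not known exactly. Their poses are not given: they have to be found in the camera images.
- rack: Fixed steel tray 222 mm wide (y), 30 high; z = 0 at its underside. Inner faces of the end walls x = -110 and x = +100 (far from the robot: the stop wall), of the side walls y = +-106. Floor z = 6. 11 ridges 4 wide, tops z = 16, run along x every 18 mm in y (one at y = 0): 12 grooves 14 wide, 10 deep. Rods start askew on them; 33 mm along the -y wall is free.
- plate: Fixed metal plate 170 mm wide (y), z = 0 at its underside. Flat deck, top z = 24, from x = -38 to x = 112, between rims 5 mm thick, tops z = 36, whose inner faces are y = +-80 and x = 112. Beyond the deck's -x edge (the robot's side) lies the trough, x = -87 to -38, floor z = 4, outer wall top z = 36. Chips start on the deck, at least 60 mm from the +x rim.
- mat: Fixed black rubber tool mat 240 (x) x 150 (y) x 4 mm thick; origin at the centre of its underside, z up, top at z = 4.
- rake_grip (a point): Rake, stands on its tines on the mat. Head 98 mm long (x), 26 thick (y), 14 to 26 mm above its tine tips: 6 x 6 mm tines, six along x at +-9, +-27, +-45 mm (as the grooves), in rows at y = +-10. Black upright handle, 36 (x) x 22 mm (y), its top 80 mm above the tool's underside. This point: centre of the handle, 58 mm above the underside. x along the head, y across it (the way it pushes, either way), z up. About 0.18 kg.
- scraper_grip (a point): Scraper, stands on the mat. Solid white block 60 mm long (x), 26 thick (y), 26 high, flat underside. Black upright handle, 36 (x) x 22 mm (y), its top 80 mm above the tool's underside. This point: centre of the handle, 58 mm above the underside. x along the head, y across it (the way it pushes, either way), z up. About 0.18 kg.
- rod0_c (a point): White porcelain rod with round ends, 10 mm thick, 110 mm long, 22 g; this point is its centre, x along its length (it may be rolled about x). Absent in some starts.
- rod1_c (a point): White porcelain rod with round ends, 10 mm thick, 110 mm long, 22 g; this point is its centre, x along its length (it may be rolled about x). Absent in some starts.
- rod2_c (a point): White porcelain rod with round ends, 10 mm thick, 110 mm long, 22 g; this point is its centre, x along its length (it may be rolled about x). Absent in some starts.
- rod3_c (a point): White porcelain rod with round ends, 10 mm thick, 110 mm long, 22 g; this point is its centre, x along its length (it may be rolled about x). Absent in some starts.
- rod4_c (a point): White porcelain rod with round ends, 10 mm thick, 110 mm long, 22 g; this point is its centre, x along its length (it may be rolled about x). Absent in some starts.
- chip0_c (a point): Chip of broken tile, 22 x 18 x 11 mm, 10 g; this point is its centre. Absent in some starts.
- chip1_c (a point): Chip of broken tile, 22 x 18 x 11 mm, 10 g; this point is its centre. Absent in some starts.
- chip2_c (a point): Chip of broken tile, 22 x 18 x 11 mm, 10 g; this point is its centre. Absent in some starts.
- chip3_c (a point): Chip of broken tile, 22 x 18 x 11 mm, 10 g; this point is its centre. Absent in some starts.
- chip4_c (a point): Chip of broken tile, 22 x 18 x 11 mm, 10 g; this point is its centre. Absent in some starts.
- stain: Bystander: amber bottle 44 mm across, 110 mm tall, standing on the bench; origin at the centre of its underside.
- slidebox: Bystander: cardboard slide box 80 x 110 x 35 mm, standing on the bench; origin at the centre of its underside.
- beaker: Bystander: clear beaker 64 mm across, 80 mm tall, standing on the bench; origin at the centre of its underside.

How it is judged (in metres and radians):
On the way, in this order (a step that is already met when the one before it is completed fails the run):
1. all chips are in the trough (z of each of chip0_c, chip1_c, chip2_c, chip3_c, chip4_c in the frame of plate below 0.024 m and x of chip0_c in the frame of plate between -0.09 and -0.03 m and y of chip0_c in the frame of plate between -0.082 and 0.082 m and x of chip1_c in the frame of plate between -0.09 and -0.03 m and y of chip1_c in the frame of plate between -0.082 and 0.082 m and x of chip2_c in the frame of plate between -0.09 and -0.03 m and y of chip2_c in the frame of plate between -0.082 and 0.082 m and x of chip3_c in the frame of plate between -0.09 and -0.03 m and y of chip3_c in the frame of plate between -0.082 and 0.082 m and x of chip4_c in the frame of plate between -0.09 and -0.03 m and y of chip4_c in the frame of plate between -0.082 and 0.082 m), for 0.2 s.
2. the scraper stands released on the mat (x of scraper_grip in the frame of mat between -0.12 and 0.12 m and y of scraper_grip in the frame of mat between -0.075 and 0.075 m and z of scraper_grip in the frame of mat below 0.067 m and angle between scraper_grip's own z axis and vertical below 0.1 rad and contact force between the fingers and scraper below 0.2 N), for 0.2 s.
3. every rod lies in a groove (z of rod0_c in the frame of rack between 0.008 and 0.0135 m and angle between the x axis of each of rod0_c, rod1_c, rod2_c, rod3_c, rod4_c and the x axis of rack, either way round below 0.08 rad and x of rod0_c in the frame of rack between -0.11 and 0.11 m and y of rod0_c in the frame of rack between -0.107 and 0.107 m and z of rod1_c in the frame of rack between 0.008 and 0.0135 m and x of rod1_c in the frame of rack between -0.11 and 0.11 m and y of rod1_c in the frame of rack between -0.107 and 0.107 m and z of rod2_c in the frame of rack between 0.008 and 0.0135 m and x of rod2_c in the frame of rack between -0.11 and 0.11 m and y of rod2_c in the frame of rack between -0.107 and 0.107 m and z of rod3_c in the frame of rack between 0.008 and 0.0135 m and x of rod3_c in the frame of rack between -0.11 and 0.11 m and y of rod3_c in the frame of rack between -0.107 and 0.107 m and z of rod4_c in the frame of rack between 0.008 and 0.0135 m and x of rod4_c in the frame of rack between -0.11 and 0.11 m and y of rod4_c in the frame of rack between -0.107 and 0.107 m), for 0.2 s.
At the end, for the whole second after the job is handed in: Chips' centres in the trough below the deck (z under 24 mm); rods in grooves (z under 13.5 mm, within 0.08 rad of the rack's x), their far ends within 3.5 mm of the stop wall; both tools within 0.1 rad of upright, grip centres over the mat, released; all at rest (all of step 1 and all of step 2 and all of step 3 and x of each of rod0_c, rod1_c, rod2_c, rod3_c, rod4_c in the frame of rack above 0.0415 m and x of rake_grip in the frame of mat between -0.12 and 0.12 m and y of rake_grip in the frame of mat between -0.075 and 0.075 m and z of rake_grip in the frame of mat below 0.067 m and angle between rake_grip's own z axis and vertical below 0.1 rad and contact force between the fingers and rake below 0.2 N and linear speed of each of rake, scraper, rod0, rod1, rod2, rod3, rod4, chip0, chip1, chip2, chip3, chip4 below 0.02 m/s); the robot touches nothing.
It fails at once if the fingers touch a rod or a chip (contact force between the fingers and rod0 above 0.5 N or contact force between the fingers and rod1 above 0.5 N or contact force between the fingers and rod2 above 0.5 N or contact force between the fingers and rod3 above 0.5 N or contact force between the fingers and rod4 above 0.5 N or contact force between the fingers and chip0 above 0.5 N or contact force between the fingers and chip1 above 0.5 N or contact force between the fingers and chip2 above 0.5 N or contact force between the fingers and chip3 above 0.5 N or contact force between the fingers and chip4 above 0.5 N).
It fails at once if the rake touches a chip or the scraper touches a rod (contact force between rake and chip0 above 0.5 N or contact force between rake and chip1 above 0.5 N or contact force between rake and chip2 above 0.5 N or contact force between rake and chip3 above 0.5 N or contact force between rake and chip4 above 0.5 N or contact force between scraper and rod0 above 0.5 N or contact force between scraper and rod1 above 0.5 N or contact force between scraper and rod2 above 0.5 N or contact force between scraper and rod3 above 0.5 N or contact force between scraper and rod4 above 0.5 N).
It fails at once if the bottle, slide box or beaker is moved more than 20 mm (distance of any of stain, slidebox, beaker from where it was at the start of the episode above 0.02 m).
Of rod0, rod1, rod2, rod3, rod4 only 3 to 5 are there at a start; the rules pass over those that are not, and their reading is None.
Of chip0, chip1, chip2, chip3, chip4 only 3 to 5 are there at a start; the rules pass over those that are not, and their reading is None.
At some moment in a run one of chip0, chip1, chip2, chip3, chip4 may be knocked a few centimetres aside while the robot is not near it.
Once in a run the grip may slacken for a moment while it holds something.
It also fails if it takes over 192 s, if anything falls off the work surface, if the arm or the gripper's body presses on something with over 40 N, if the wrist force passes 120 N, or if a joint passes its speed limit or range.

## Robot

A 6-joint arm with a two-finger parallel gripper is mounted at the origin on the work surface. World frame = base frame: x ahead of the robot, y to its left, z up, the work surface at z = 0. Lengths are in mm, angles in degrees, forces in N, time in s.
With the tool pointing down it reaches from about 300 to 850 mm from the base axis. Payload 4.2 kg.
Tool frame: the origin (TCP) lies between the finger pads; the fingertips stand 22 mm ahead of it and the grasp point (between the pads) lies 3 mm ahead of it (env.finger_overhang is the distance from the TCP to the fingertips, in mm); z points along the fingers, y is the line along which they close (so a half turn about z gives the same grasp; the last joint's range is limited). The gripper opens to 91 mm and grips with 3 to 60 N. Pads are 32 mm wide; open, the fingers measure 118 mm over their backs; the gripper's body (76 mm by 178 mm) begins 60 mm behind the grasp point.
Start: joints at [68.927, 18.312, 89.639, -0, 72.044, -1.146], TCP at [195.98, 540.586, 235.976] pointing down, gripper open.
Joint ranges: [-177.97, 177.97], [-48.28, 115.42], [12.27, 149.76], [-77.06, 257.06], [2.81, 150.46], [-146.56, 146.56]. Speed limits (degrees/s): [147.25, 147.25, 180, 180, 180, 180].

## Interface

Orientations are given as [roll, pitch, yaw] about the fixed x, y, z axes, in that order (R = Rz(yaw) Ry(pitch) Rx(roll)).
In Python, from workcell import state, cams, ticket, look_for, outline_of, env gives the robot as it stands.
- The arm moves only by the tool servo_tool, never from a script. Its argument "steps" is a list of rows, each a list of 3 entries, a list of its own where there are three numbers: the closure in counts, from 0 (fully open) to 255 (shut), then the shift along the tool's x, y, z in mm, then the turn, a rotation vector about the tool's x, y, z in rad. A call has exactly 10 rows; each row shifts and turns the commanded pose from where the row before left it, along the tool's axes as they then stand; what a row does not reach is not made up. A row lasts 1/10 s, in which the tool goes at most 50 mm and 8.59 degrees, less where a joint would pass 70% of its speed; a pose out of reach is approached as far as the arm can. A call with a gripper value outside its range is refused whole. The fingers move at their own pace and stop on an object; "squeeze" is the grip in N (left out, the last holds). Time passes only in rows, so rows that do not move let the fingers close, or fill a call up. It gives the time, the measured TCP pose, the force, the opening and the grip force at its end, in the units of the state.
- state(): the state, without advancing time (a new reading comes with each control period).
- cams.grab_frame(name): name is "scene" or "top"; returns a dict with "color" (420x560x3 uint8, red, green, blue), "z_map" (420x560 float32, mm along the optical axis (not along the pixel's ray), 0 where there is no reading), "fovy" (degrees; the focal length in pixels is half the picture's height over the tangent of half this angle, whatever the lens; pixels are square), "cx", "cy" (the principal point, pixels), "eye" and "rotation" of the camera in the world. Camera axes: x right, y up, looking along -z (the intrinsics and any distortion apply to the point x, -y, -z); pixel columns grow to the right and rows downward; lengths in mm; the calibration is good to about 2 mm. A picture is of the moment at which its call begins.
- ticket.job_done(): hands the job in; it is judged then, once.
Trained networks look in a picture, given as the dict that the camera call returned (one of the last four; its "shot" number tells which), for a name from the list of things; names that differ only in an ending like _2 or _b are one class to them, and where a whole thing is asked for, a point or a joint stands for the part that bears it (a point fixed in the world has none). Each returns a list of dicts, best first, with "confidence" (0 to 1); they miss things now and then, are a little off and sometimes report something else, mostly with a low value. They report only what shows in the picture. A call takes as long as a camera call.
- look_for(picture, thing): "at" ([column, row] in pixels, amid what is visible of it).
- outline_of(picture, thing): "pixels" (420x560 bool, what is visible of it) and "at" ([column, row] in pixels, amid what is visible of it).
The state is a dict: "time_s": time; "qpos": joint angles; "qvel": joint speeds; "effort": joint torques, N m; "ee_pos": TCP position; "ee_rot": TCP orientation; "force": force on the tool from outside, world axes, zero at the start; "torque": the same for the moment, N m; "gripper_width": finger opening in mm; "gripper_force": force on a finger pad.
Only numpy, scipy, OpenCV 4.12 (cv2) and the standard library are available. Lean on these libraries where they do the work, as an engineer would, in place of code of your own. Each camera call takes 0.05 s, during which the arm holds its last target. There are 200 camera calls.

## Working session

There is one attempt and no reset: what is moved stays moved. The work goes in short steps, Python scripts to look and compute and a tool call to move; the robot and the scene stay as the last step left them, time stands still between calls to the robot, and variables do not carry over. Pictures are saved under pics/ and viewed, at most 14 in all, crops included, and the job is handed in when it is done.

Besides the shell and the picture viewer there is one more tool, called in YAML: its name, and indented under it one key for each argument. servo_tool: Moves the arm, as the interface text tells. Its arguments: {"type":"object","properties":{"steps":{"type":"array","items":{"type":"array"}},"squeeze":{"type":"number"}},"required":["steps"]}

```bash
ls; mkdir -p pics; cat > h.py <<'E'
import numpy as np, cv2
from workcell import state, cams, ticket, look_for, outline_of, env
def pts(f, mask=None):
    h,w=f["z_map"].shape; F=h/2/np.tan(np.radians(f["fovy"])/2)
    v,u=np.mgrid[:h,:w]; z=f["z_map"]
    P=np.stack([(u-f["cx"])/F*z,-(v-f["cy"])/F*z,-z],-1)
    W=P@np.array(f["rotation"]).T+np.array(f["eye"])
    W[z==0]=np.nan
    return W
def save(f,n): cv2.imwrite("pics/"+n,f["color"][:,:,::-1])
E
python3 - <<'E'
from h import *
for n in("scene","top"):
    f=cams.grab_frame(n); save(f,n+"0.png"); np.savez("f_"+n,**{k:f[k] for k in f})
    print(n,{k:f[k] for k in f if k not in("color","z_map")})
    W=pts(f)
    for t in ["rack","plate","mat","rake_grip","scraper_grip","rod0_c","chip0_c","stain","slidebox","beaker"]:
        for r in outline_of(f,t)[:8]:
            m=r["pixels"]; p=W[m]; p=p[~np.isnan(p[:,0])]
            if len(p): print(t,round(r["confidence"],2),np.round(r["at"]),m.sum(),np.round(np.median(p,0)),"lo",np.round(np.percentile(p,3,0)),"hi",np.round(np.percentile(p,97,0)))
print(state())
E
```

```text
pics
scene {'fovy': 51.07666219486733, 'cx': 284.40032027397024, 'cy': 212.50643696091512, 'eye': array([ 965.69109501, -653.36205792,  585.65595559]), 'rotation': array([5.55542378e+01, 3.17218522e-03, 3.31388264e+01]), 'shot': 1}Traceback (most recent call last):
  File "<stdin>", line 5, in <module>
  File "h.py", line 7, in pts
    W=P@np.array(f["rotation"]).T+np.array(f["eye"])
      ~~~~~~~~~~~~~~~~~~~~~~~~~~~^~~~~~~~~~~~~~~~~~~
ValueError: operands could not be broadcast together with shapes (420,560) (3,)
```

```bash
sed -i 's/np.array(f\["rotation"\]).T/Rot.from_euler("xyz",f["rotation"],degrees=True).as_matrix().T/; 1a from scipy.spatial.transform import Rotation as Rot' h.py
python3 - <<'E'
from h import *
for n in("scene","top"):
    f=cams.grab_frame(n); save(f,n+"0.png"); np.savez("f_"+n,**{k:f[k] for k in f})
    print(n,{k:f[k] for k in f if k not in("color","z_map")})
    W=pts(f)
    for t in ["rack","plate","mat","rake_grip","scraper_grip","rod0_c","chip0_c","stain","slidebox","beaker"]:
        for r in outline_of(f,t)[:8]:
            m=r["pixels"]; p=W[m]; p=p[~np.isnan(p[:,0])]
            if len(p): print(t,round(r["confidence"],2),np.round(r["at"]),m.sum(),np.round(np.median(p,0)),"lo",np.round(np.percentile(p,3,0)),"hi",np.round(np.percentile(p,97,0)))
print(state())
E
```

```text
scene {'fovy': 51.07666219486733, 'cx': 284.40032027397024, 'cy': 212.50643696091512, 'eye': array([ 965.69109501, -653.36205792,  585.65595559]), 'rotation': array([5.55542378e+01, 3.17218522e-03, 3.31388264e+01]), 'shot': 2}
rack 0.56 [198. 283.] 10814 [ 505. -252.   15.] lo [ 394. -344.    5.] hi [ 619. -121.   32.]
rack 0.19 [302. 226.] 799 [588. -16.  42.] lo [568. -35.   8.] hi [599.  18.  86.]
plate 0.81 [330. 184.] 3737 [549. 206.  25.] lo [429. 130.   4.] hi [636. 302.  38.]
mat 0.87 [280. 232.] 3092 [538. -30.   5.] lo [411. -76.   3.] hi [638.  63.   7.]
rake_grip 0.8 [254. 210.] 842 [471. -14.  32.] lo [447. -51.  10.] hi [483.  39.  86.]
scraper_grip 0.81 [303. 227.] 805 [588. -17.  40.] lo [567. -35.   7.] hi [599.  16.  86.]
rod0_c 0.63 [202. 294.] 304 [ 538. -267.   26.] lo [ 489. -288.   21.] hi [ 581. -249.   28.]
chip0_c 0.45 [312. 185.] 59 [509. 165.  34.] lo [499. 158.  26.] hi [520. 176.  38.]
stain 0.89 [398. 242.] 1027 [780.  29.  56.] lo [757.  20.   2.] hi [797.  50. 111.]
stain 0.25 [226. 268.] 289 [ 526. -185.   25.] lo [ 480. -204.   20.] hi [ 573. -165. 
[... 2010 characters left out ...]
2.] hi [ 312. -248.   40.]
{'time_s': 1.15, 'qpos': array([ 6.89268951e+01,  1.83114489e+01,  8.96386464e+01, -1.80295971e-04,
        7.20442095e+01, -1.14663290e+00]), 'qvel': array([-0.03088644,  0.00468259,  0.01062038, -0.01207953,  0.01355542,
        0.04352577]), 'effort': array([-2.33996243e-04, -4.12378621e+01, -2.32227802e+01,  7.27312127e-02,
        3.78556328e-02, -4.25859378e-05]), 'ee_pos': array([195.98051655, 540.58712068, 235.98285244]), 'ee_rot': array([1.79994309e+02, 2.85453200e-04, 1.60073584e+02]), 'force': array([ 0.51270013,  0.43562135, -0.36927117]), 'torque': array([-0.00458882,  0.00863578, -0.01950759]), 'gripper_force': 0.0, 'gripper_width': 91.34070616882344}
```

View pics/top0.png

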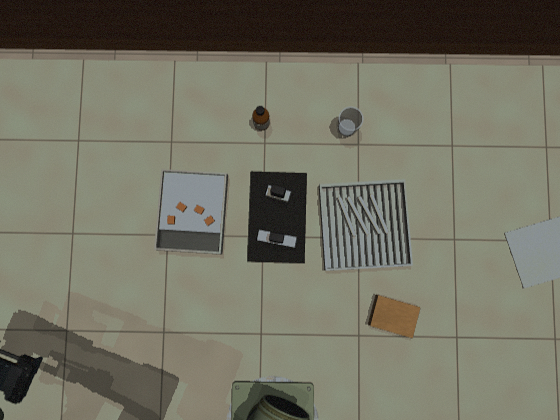

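View pics/scene0.png

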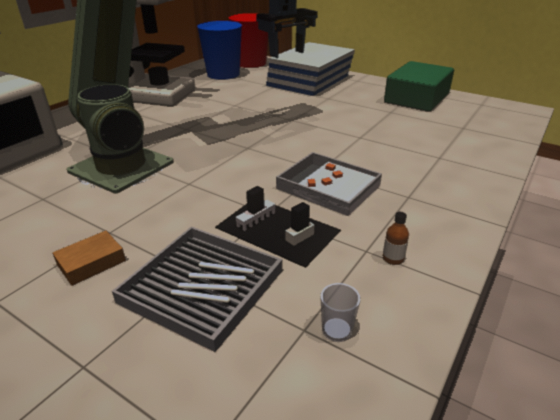

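```bash
cat > m.py <<'E'
from h import *
def rect(p):
    (c,s,a)=cv2.minAreaRect(p[:,:2].astype(np.float32)); return np.round(c,1),np.round(s,1),round(a,1)
def clean(p):
    q=np.round(p[:,:2]/6).astype(int); u,i,n=np.unique(q,axis=0,return_inverse=True,return_counts=True); return p[n[i.ravel()]>=2]
E
python3 - <<'E'
from m import *
A={}
for n in("top","scene"):
    f=dict(np.load(f"f_{n}.npz")); W=pts(f); col=f["color"].astype(int)
    W2=W.reshape(-1,3); C=col.reshape(-1,3); A[n]=(W2,C)
    x,y,z=W2.T; ok=~np.isnan(x)
    bx=lambda a,b,c,d,lo,hi: ok&(x>a)&(x<b)&(y>c)&(y<d)&(z>lo)&(z<hi)
    print(n)
    for nm,m in dict(rackwall=bx(370,640,-370,-100,27,34)&(C.max(1)<170),platewall=bx(400,660,115,330,32,40)&(C.max(1)-C.min(1)<40),mat=bx(390,660,-90,80,-3,12)&(C.max(1)<50),
       rake_head=bx(420,510,-70,60,15,35)&(C.max(1)>90),rake_h=bx(420,510,-70,60,70,95),scr_head=bx(545,620,-60,50,18,38)&(C.max(1)>90),scr_h=bx(545,620,-60,50,70,95)).items():
        p=W2[m]; print(nm,len(p),np.round(p.mean(0),1),rect(p), rect(clean(p)))
    m=ok&(C[:,0]-C[:,2]>70)&bx(430,640,130,310,20,50)
    k,lab,st,ce=cv2.connectedComponentsWithStats(m.reshape(420,560).astype(np.uint8))
    print("chips",[np.round(W[lab==i].mean(0)).tolist()+[int(st[i,4])] for i in range(1,k) if st[i,4]>8])
    m=bx(390,620,-345,-120,20,40)&(C.min(1)>130)
    k,lab,st,ce=cv2.connectedComponentsWithStats(m.reshape(420,560).astype(np.uint8))
    for i in range(1,k):
        if st[i,4]>25: print("rod",st[i,4],rect(W[lab==i]))
E
```

```text
top
rackwall 814 [ 515.1 -228.7   29.8] (array([ 501.7, -231.5]), array([223.2, 222.9]), 4.2) (array([ 501.6, -231.5]), array([223. , 222.8]), 4.2)
platewall 604 [529.4 218.9  35.7] (array([528.8, 217.6]), array([171.4, 209.4]), 87.3) (array([528.8, 217.5]), array([171.2, 209.5]), 87.3)
mat 4282 [521.4  -4.9   4.1] (array([521.6,  -4.7]), array([148.4, 237.1]), 89.1) (array([521.6,  -4.7]), array([148.4, 237.1]), 89.1)
rake_head 236 [461.3  -4.4  30. ] (array([461.7,  -3.9]), array([97.4, 26. ]), 79.5) (array([462.1,  -4. ]), array([97.4, 25.9]), 80.0)
rake_h 132 [461.5  -3.9  83.7] (array([461.5,  -4.1]), array([35.4, 21.7]), 79.9) (array([461.6,  -3.9]), array([35. , 21.7]), 79.8)
scr_head 83 [577.3  -9.2  30.1] (array([578.7,  -5.9]), array([59.4, 25.3]), 75.2) (array([578.7,  -5.9]), array([59.4, 25.3]), 75.2)
scr_h 135 [577.8  -5.7  83.1] (array([578.8,  -5.7]), array([35.5, 21.7]), 75.0) (array([578.8,  -5.7]), array([35.5, 21.7]), 75.0)
chips [[540.0, 242.0, 35.0, 46], [534.0, 196.0, 35.0, 48], [506.0, 267.0, 34.0, 46], [506.0, 169.0, 35.0, 47]]
rod 241 (array([ 582.4, -268.6]
[... 1026 characters left out ...]
37.6, 24.3]), 73.3) (array([466.2,  -4.7]), array([37.5, 24.1]), 70.4)
scr_head 107 [583.1 -14.7  31. ] (array([581.9,  -4.7]), array([61.5, 26.8]), 73.3) (array([581.5,  -6. ]), array([58.8, 26.8]), 73.3)
scr_h 199 [583.7  -9.8  80.8] (array([581.7,  -5.9]), array([37.4, 22.8]), 70.4) (array([582.3,  -6.2]), array([37. , 21.6]), 74.3)
chips [[508.0, 267.0, 36.0, 28], [542.0, 242.0, 36.0, 29], [508.0, 169.0, 36.0, 31], [536.0, 195.0, 36.0, 28]]
rod 182 (array([ 524.5, -184.7]), array([106.1,  10.2]), 19.7)
rod 199 (array([ 527.7, -213.2]), array([107. ,  10.3]), 28.4)
rod 219 (array([ 529.3, -242.1]), array([106.8,  11.1]), 28.3)
rod 224 (array([ 533.4, -267.2]), array([106.4,   9.8]), 21.8)
```

servo_tool:
  steps:
    - [0, [0, 0, 0], [0, 0, 0.1485]]
    - [0, [0, 0, 0], [0, 0, 0.1485]]
    - [0, [0, 0, 0], [0, 0, 0.1485]]
    - [0, [0, 0, 0], [0, 0, 0.1485]]
    - [0, [0, 0, 0], [0, 0, 0.1485]]
    - [0, [0, 0, 0], [0, 0, 0.1485]]
    - [0, [0, 0, 0], [0, 0, 0.1485]]
    - [0, [0, 0, 0], [0, 0, 0.1485]]
    - [0, [0, 0, 0], [0, 0, 0.1485]]
    - [0, [0, 0, 0], [0, 0, 0.1485]]
  squeeze: 40

```text
time_s: 2.15
ee_pos: [196.0, 540.6, 236.0]
ee_rot: [-180.0, -0.0, 74.6]
force: [-0.5, 0.3, 0.6]
gripper_width: 91.3
gripper_force: 0.0
```

servo_tool:
  steps:
    - [0, [-21.4, 25.6, 3.5], [0, 0, 0]]
    - [0, [-21.4, 25.6, 3.5], [0, 0, 0]]
    - [0, [-21.4, 25.6, 3.5], [0, 0, 0]]
    - [0, [-21.4, 25.6, 3.5], [0, 0, 0]]
    - [0, [-21.4, 25.6, 3.5], [0, 0, 0]]
    - [0, [-21.4, 25.6, 3.5], [0, 0, 0]]
    - [0, [-21.4, 25.6, 3.5], [0, 0, 0]]
    - [0, [-21.4, 25.6, 3.5], [0, 0, 0]]
    - [0, [-21.4, 25.6, 3.5], [0, 0, 0]]
    - [0, [-21.4, 25.6, 3.5], [0, 0, 0]]

```text
time_s: 3.15
ee_pos: [388.5, 266.4, 201.0]
ee_rot: [180.0, -0.0, 75.0]
force: [0.9, 0.8, 0.2]
gripper_width: 91.0
gripper_force: 0.0
```

servo_tool:
  steps:
    - [0, [-21.4, 25.6, 3.5], [0, 0, 0]]
    - [0, [-21.4, 25.6, 3.5], [0, 0, 0]]
    - [0, [-21.4, 25.6, 3.5], [0, 0, 0]]
    - [0, [-21.4, 25.6, 3.5], [0, 0, 0]]
    - [0, [-21.4, 25.6, 3.5], [0, 0, 0]]
    - [0, [-21.4, 25.6, 3.5], [0, 0, 0]]
    - [0, [-21.4, 25.6, 3.5], [0, 0, 0]]
    - [0, [-21.4, 25.6, 3.5], [0, 0, 0]]
    - [0, [-21.4, 25.6, 3.5], [0, 0, 0]]
    - [0, [-21.4, 25.6, 3.5], [0, 0, 0]]

```text
time_s: 4.15
ee_pos: [580.4, -6.7, 165.9]
ee_rot: [180.0, -0.0, 75.0]
force: [-0.8, -0.0, -0.1]
gripper_width: 91.4
gripper_force: 0.0
```

servo_tool:
  steps:
    - [0, [0.9, 0, 13], [0, 0, 0]]
    - [0, [0, 0, 13], [0, 0, 0]]
    - [0, [0, 0, 13], [0, 0, 0]]
    - [0, [0, 0, 13], [0, 0, 0]]
    - [0, [0, 0, 13], [0, 0, 0]]
    - [0, [0, 0, 13], [0, 0, 0]]
    - [0, [0, 0, 13], [0, 0, 0]]
    - [0, [0, 0, 10], [0, 0, 0]]
    - [0, [0, 0, 0], [0, 0, 0]]
    - [255, [0, 0, 0], [0, 0, 0]]

```text
time_s: 5.15
ee_pos: [580.0, -4.6, 64.9]
ee_rot: [180.0, -0.0, 75.0]
force: [-1.0, -0.2, -0.2]
gripper_width: 85.8
gripper_force: 0.0
```

servo_tool:
  steps:
    - [255, [0, 0, 0], [0, 0, 0]]
    - [255, [0, 0, 0], [0, 0, 0]]
    - [255, [0, 0, 0], [0, 0, 0]]
    - [255, [0, 0, 0], [0, 0, 0]]
    - [255, [0, 0, 0], [0, 0, 0]]
    - [255, [0, 0, 0], [0, 0, 0]]
    - [255, [0, 0, 0], [0, 0, 0]]
    - [255, [0, 0, 0], [0, 0, 0]]
    - [255, [0, 0, 0], [0, 0, 0]]
    - [255, [0, 0, 0], [0, 0, 0]]

```text
time_s: 6.15
ee_pos: [580.1, -4.6, 65.0]
ee_rot: [180.0, -0.0, 75.0]
force: [0.3, -0.6, -0.3]
gripper_width: 21.9
gripper_force: 40.0
```

servo_tool:
  steps:
    - [255, [0, 0, -10], [0, 0, 0]]
    - [255, [0, 0, -10], [0, 0, 0]]
    - [255, [0, 0, -10], [0, 0, 0]]
    - [255, [0, 0, -10], [0, 0, 0]]
    - [255, [0, 0, -10], [0, 0, 0]]
    - [255, [0, 0, -10], [0, 0, 0]]
    - [255, [0, 0, -10], [0, 0, 0]]
    - [255, [0, 0, -10], [0, 0, 0]]
    - [255, [0, 0, 0], [0, 0, -0.1075]]
    - [255, [0, 0, 0], [0, 0, -0.1075]]

```text
time_s: 7.15
ee_pos: [580.1, -4.6, 145.9]
ee_rot: [179.9, -0.0, 87.6]
force: [0.6, 0.3, -1.5]
gripper_width: 22.0
gripper_force: 40.0
```

servo_tool:
  steps:
    - [255, [26, -1.56, 0], [0, 0, 0]]
    - [255, [26, -1.56, 0], [0, 0, 0]]
    - [255, [26, -1.56, 0], [0, 0, 0]]
    - [255, [26, -1.56, 0], [0, 0, 0]]
    - [255, [26, -1.56, 0], [0, 0, 0]]
    - [255, [26, -1.56, 0], [0, 0, 0]]
    - [255, [26, -1.56, 0], [0, 0, 0]]
    - [255, [26, -1.56, 0], [0, 0, 0]]
    - [255, [26, -1.56, 0], [0, 0, 0]]
    - [255, [26, -1.56, 0], [0, 0, 0]]

```text
time_s: 8.15
ee_pos: [576.4, 257.0, 145.3]
ee_rot: [-180.0, -0.0, 87.3]
force: [0.8, -0.6, -2.3]
gripper_width: 22.0
gripper_force: 40.0
```

servo_tool:
  steps:
    - [255, [0, 0, 9], [0, 0, 0]]
    - [255, [0, 0, 9], [0, 0, 0]]
    - [255, [0, 0, 9], [0, 0, 0]]
    - [255, [0, 0, 9], [0, 0, 0]]
    - [255, [0, 0, 9], [0, 0, 0]]
    - [255, [0, 0, 7], [0, 0, 0]]
    - [255, [0, 0, 3], [0, 0, 0]]
    - [255, [0, 0, 1.5], [0, 0, 0]]
    - [255, [0, 0, 1], [0, 0, 0]]
    - [255, [0, 0, 0], [0, 0, 0]]

```text
time_s: 9.15
ee_pos: [576.7, 256.0, 87.7]
ee_rot: [180.0, -0.0, 87.3]
force: [0.7, 0.0, -1.8]
gripper_width: 21.9
gripper_force: 40.0
```

servo_tool:
  steps:
    - [255, [0, -6, 1], [0, 0, 0]]
    - [255, [0, -9, 0], [0, 0, 0]]
    - [255, [0, -9, 0], [0, 0, 0]]
    - [255, [0, -9, 0], [0, 0, 0]]
    - [255, [0, -9, 0], [0, 0, 0]]
    - [255, [0, -9, 0], [0, 0, 0]]
    - [255, [0, -9, 0], [0, 0, 0]]
    - [255, [0, -9, 0], [0, 0, 0]]
    - [255, [0, -9, 0], [0, 0, 0]]
    - [255, [0, -7, 0], [0, 0, 0]]

```text
time_s: 10.15
ee_pos: [490.7, 259.9, 86.4]
ee_rot: [-180.0, 0.0, 87.3]
force: [0.0, -0.4, -1.3]
gripper_width: 22.0
gripper_force: 40.0
```

servo_tool:
  steps:
    - [255, [0, -6, 0], [0, 0, 0]]
    - [255, [0, -5, 0], [0, 0, 0]]
    - [255, [0, -2, 0], [0, 0, 0]]
    - [255, [0, 0, 0], [0, 0, 0]]
    - [255, [0, 5, 0], [0, 0, 0]]
    - [255, [0, 0, -10], [0, 0, 0]]
    - [255, [0, 0, -15], [0, 0, 0]]
    - [255, [0, 0, -15], [0, 0, 0]]
    - [255, [0, 15, -5], [0, 0, 0]]
    - [255, [0, 15, 0], [0, 0, 0]]

```text
time_s: 11.15
ee_pos: [515.0, 259.3, 133.6]
ee_rot: [179.8, -0.1, 87.3]
force: [0.7, -0.5, -1.1]
gripper_width: 21.8
gripper_force: 40.0
```

```bash
cat > chips.py <<'E'
from m import *
def chips(name):
    f=cams.grab_frame("scene"); save(f,name); W=pts(f); C=f["color"].astype(int)
    x,y=W[...,0],W[...,1]
    m=(C[...,0]-C[...,2]>60)&(x>400)&(x<660)&(y>110)&(y<330)
    k,lab,st,ce=cv2.connectedComponentsWithStats(m.astype(np.uint8))
    for i in range(1,k):
        if st[i,4]>4:
            p=np.nanmean(W[lab==i],0); dx,dy=p[0]-518,p[1]-218.5
            print("chip px",np.round(ce[i]),"plate xyz",round(dx*.9989-dy*.0471),round(dx*.0471+dy*.9989),round(p[2]),st[i,4])
    return f
E
python3 -c "
from chips import *
chips('c1.png'); s=state(); print(s['time_s'],s['ee_pos'],s['gripper_width'])"
```

```text
chip px [305. 171.] plate xyz -69 16 16 28
chip px [326. 180.] plate xyz 19 -22 36 39
chip px [311. 181.] plate xyz -8 -51 36 36
11.2 [517.6509777  259.27946269 133.1670256 ] 21.82043477982765
```

View pics/c1.png

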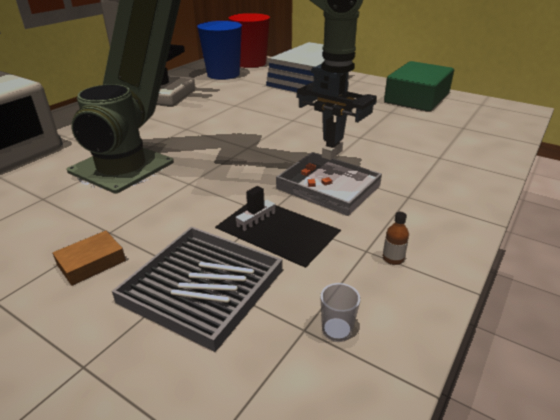

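servo_tool:
  steps:
    - [255, [-8.1, 5.9, 0], [0, 0, 0]]
    - [255, [-8.1, 5.9, 0], [0, 0, 0]]
    - [255, [-8.1, 5.9, 0], [0, 0, 0]]
    - [255, [-8.1, 5.9, 0], [0, 0, 0]]
    - [255, [-8.1, 5.9, 0], [0, 0, 0]]
    - [255, [-8.1, 5.9, 0], [0, 0, 0]]
    - [255, [-8.1, 5.9, 0], [0, 0, 0]]
    - [255, [-8.1, 5.9, 0], [0, 0, 0]]
    - [255, [-8.1, 5.9, 0], [0, 0, 0]]
    - [255, [-8.1, 5.9, 0], [0, 0, 0]]

```text
time_s: 12.2
ee_pos: [569.2, 174.5, 131.4]
ee_rot: [-180.0, -0.0, 87.3]
force: [0.0, -0.1, -1.6]
gripper_width: 21.6
gripper_force: 40.0
```

servo_tool:
  steps:
    - [255, [0, 0, 7], [0, 0, 0]]
    - [255, [0, 0, 8], [0, 0, 0]]
    - [255, [0, 0, 8], [0, 0, 0]]
    - [255, [0, 0, 8], [0, 0, 0]]
    - [255, [0, 0, 7], [0, 0, 0]]
    - [255, [0, 0, 4], [0, 0, 0]]
    - [255, [0, 0, 3], [0, 0, 0]]
    - [255, [0, 0, 1.5], [0, 0, 0]]
    - [255, [0, 0, 0.5], [0, 0, 0]]
    - [255, [0, 0, 0], [0, 0, 0]]

```text
time_s: 13.2
ee_pos: [568.7, 175.2, 85.0]
ee_rot: [180.0, -0.0, 87.3]
force: [-0.3, 0.1, 2.4]
gripper_width: 22.1
gripper_force: 40.0
```

servo_tool:
  steps:
    - [255, [0, -6, 0], [0, 0, 0]]
    - [255, [0, -9, 0], [0, 0, 0]]
    - [255, [0, -9, 0], [0, 0, 0]]
    - [255, [0, -9, 0], [0, 0, 0]]
    - [255, [0, -9, 0], [0, 0, 0]]
    - [255, [0, -9, 0], [0, 0, 0]]
    - [255, [0, -9, 0], [0, 0, 0]]
    - [255, [0, -9, 0], [0, 0, 0]]
    - [255, [0, -9, 0], [0, 0, 0]]
    - [255, [0, -7, 0], [0, 0, 0]]

```text
time_s: 14.2
ee_pos: [483.8, 179.4, 85.0]
ee_rot: [179.9, -0.0, 87.3]
force: [5.4, -0.9, 4.7]
gripper_width: 22.0
gripper_force: 40.0
```

servo_tool:
  steps:
    - [255, [0, -6, 0], [0, 0, 0]]
    - [255, [0, -5, 0], [0, 0, 0]]
    - [255, [0, -2, 0], [0, 0, 0]]
    - [255, [0, 0, 0], [0, 0, 0]]
    - [255, [0, 5, 0], [0, 0, 0]]
    - [255, [0, 0, -10], [0, 0, 0]]
    - [255, [0, 0, -15], [0, 0, 0]]
    - [255, [0, 0, -15], [0, 0, 0]]
    - [255, [0, 15, -15], [0, 0, 0]]
    - [255, [0, 15, -20], [0, 0, 0]]

```text
time_s: 15.2
ee_pos: [503.4, 177.6, 158.4]
ee_rot: [-179.7, 0.1, 87.3]
force: [0.2, 0.0, -1.7]
gripper_width: 21.8
gripper_force: 40.0
```

```bash
python3 -c "
from chips import *
f=chips('c2.png'); s=state(); print(s['time_s'],s['ee_pos'],s['gripper_width'])
g=cams.grab_frame('top'); save(g,'t2.png')
a=cv2.resize(f['color'][130:230,250:410],None,fx=5,fy=5); b=cv2.resize(g['color'][160:265,140:240],None,fx=3,fy=3)
a=a[:,:,::-1]; o=np.zeros((600,800,3),np.uint8); o[:500,:]=a[:500,:800] ; cv2.imwrite('pics/c2z.png',o[:500]); cv2.imwrite('pics/t2z.png',b[:,:,::-1])
W=pts(g);C=g['color'].astype(int);m=(C[...,0]-C[...,2]>60)&(W[...,0]>400)&(W[...,1]>110)&(W[...,1]<330)&(W[...,0]<660)
k,l,st,ce=cv2.connectedComponentsWithStats(m.astype(np.uint8))
for i in range(1,k): print(np.round(ce[i]),st[i,4],np.round(np.nanmean(W[l==i],0)-[516,218.5,0]))
"
```

```text
chip px [308. 167.] plate xyz -72 36 16 61
chip px [296. 176.] plate xyz -71 -26 16 12
15.25 [508.59613677 178.44093924 162.2856206 ] 21.739751051014743
[167. 244.] 8 [-71.  60.  16.]
[214. 244.] 3 [-70. -62.  16.]
```

View pics/c2z.png

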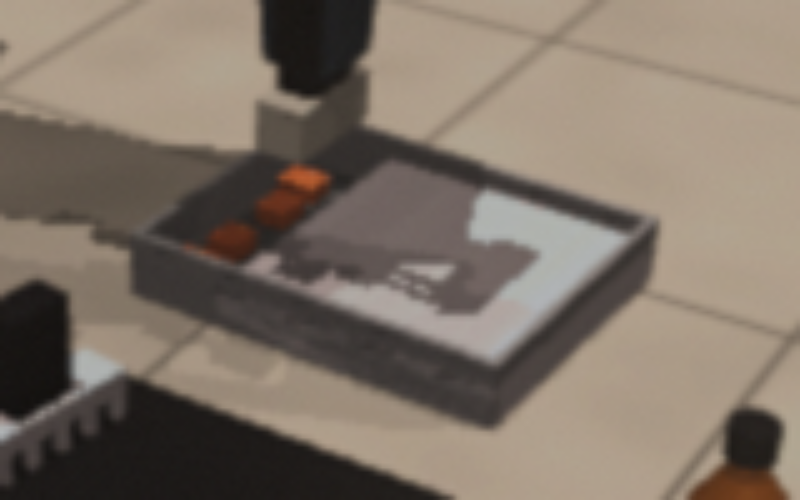

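servo_tool:
  steps:
    - [255, [-17.9, 8, 0], [0, 0, 0]]
    - [255, [-17.9, 8, 0], [0, 0, 0]]
    - [255, [-17.9, 8, 0], [0, 0, 0]]
    - [255, [-17.9, 8, 0], [0, 0, 0]]
    - [255, [-17.9, 8, 0], [0, 0, 0]]
    - [255, [-17.9, 8, 0], [0, 0, 0]]
    - [255, [-17.9, 8, 0], [0, 0, 0]]
    - [255, [-17.9, 8, 0], [0, 0, 0]]
    - [255, [-17.9, 8, 0], [0, 0, 0]]
    - [255, [-17.9, 8, 0], [0, 0, 0]]

```text
time_s: 16.3
ee_pos: [574.8, -4.7, 157.3]
ee_rot: [-179.7, -0.0, 87.3]
force: [0.7, -0.5, -1.1]
gripper_width: 21.6
gripper_force: 40.0
```

servo_tool:
  steps:
    - [255, [0, 0, 12], [0, 0, 0]]
    - [255, [0, 0, 14], [0, 0, 0]]
    - [255, [0, 0, 14], [0, 0, 0]]
    - [255, [0, 0, 14], [0, 0, 0]]
    - [255, [0, 0, 14], [0, 0, 0]]
    - [255, [0, 0, 13], [0, 0, 0]]
    - [255, [0, 0, 7], [0, 0, 0]]
    - [255, [0, 0, 3], [0, 0, 0]]
    - [255, [0, 0, 0], [0, 0, 0]]
    - [255, [0, 0, 0], [0, 0, 0]]

```text
time_s: 17.3
ee_pos: [577.6, -4.4, 68.9]
ee_rot: [179.9, -0.0, 87.3]
force: [-0.2, -0.4, -1.1]
gripper_width: 21.8
gripper_force: 40.0
```

servo_tool:
  steps:
    - [255, [0, 0, 1], [0, 0, 0]]
    - [255, [0, 0, 1], [0, 0, 0]]
    - [255, [0, 0, 1], [0, 0, 0]]
    - [255, [0, 0, 0.7], [0, 0, 0]]
    - [255, [0, 0, 0], [0, 0, 0]]
    - [255, [0, 0, 0], [0, 0, 0]]
    - [0, [0, 0, 0], [0, 0, 0]]
    - [0, [0, 0, 0], [0, 0, 0]]
    - [0, [0, 0, 0], [0, 0, 0]]
    - [0, [0, 0, 0], [0, 0, 0]]

```text
time_s: 18.3
ee_pos: [577.3, -4.4, 64.7]
ee_rot: [180.0, -0.0, 87.3]
force: [0.4, 0.2, -0.3]
gripper_width: 51.1
gripper_force: 0.0
```

servo_tool:
  steps:
    - [0, [0, 0, 0], [0, 0, 0]]
    - [0, [0, 0, 0], [0, 0, 0]]
    - [0, [0, 0, -5], [0, 0, 0]]
    - [0, [0, 0, -14], [0, 0, 0]]
    - [0, [0, 0, -14], [0, 0, 0]]
    - [0, [0, 0, -14], [0, 0, 0]]
    - [0, [0, 0, -14], [0, 0, 0]]
    - [0, [0, 0, -14], [0, 0, 0]]
    - [0, [0, 0, -14], [0, 0, 0]]
    - [0, [0, 0, 0], [0, 0, 0.131]]

```text
time_s: 19.3
ee_pos: [578.6, -4.5, 156.3]
ee_rot: [179.7, -0.0, 79.6]
force: [0.7, 0.2, -1.1]
gripper_width: 91.1
gripper_force: 0.0
```

```bash
python3 -c "
from chips import *
f=chips('c3.png'); s=state(); print(s)
W=pts(f).reshape(-1,3); x,y,z=W.T
for n,m in dict(scr=(x>545)&(x<620)&(y>-60)&(y<50)&(z>65)&(z<95),rake=(x>430)&(x<500)&(y>-60)&(y<50)&(z>65)&(z<95)).items(): print(n,rect(W[m]),np.percentile(W[m][:,2],95))
"
```

```text
chip px [308. 168.] plate xyz -72 32 15 77
chip px [295. 177.] plate xyz -71 -27 15 46
{'time_s': 19.35, 'qpos': array([-1.58220667e+00,  2.20115068e+01,  9.62978034e+01,  1.09070297e-02,
        6.15149828e+01,  9.09924295e+00]), 'qvel': array([ 6.31578837e-03,  7.62759286e-01,  1.48767071e+00, -4.64594735e-02,
       -1.65853498e-01, -1.41894128e+01]), 'effort': array([-8.86463095e-03, -4.32494223e+01, -2.15244412e+01,  5.48769557e-02,
        4.65447048e-02,  2.06376147e-01]), 'ee_pos': array([578.03920283,  -4.40955937, 155.36182138]), 'ee_rot': array([ 1.79828023e+02, -3.72687915e-02,  7.93134191e+01]), 'force': array([0.40071549, 0.5042468 , 0.60629265]), 'torque': array([-0.11545672,  0.06169149,  0.03258499]), 'gripper_force': 0.0, 'gripper_width': 91.39297579101866}
scr (array([577.2,  -4.6]), array([39. , 22.9]), 88.7) 86.03701684886599
rake (array([465.1,  -4.7]), array([36.2, 23.2]), 75.3) 85.88795062973762
```

servo_tool:
  steps:
    - [0, [-4, -22.5, 0], [0, 0, 0]]
    - [0, [-4, -22.5, 0], [0, 0, 0]]
    - [0, [-4, -22.5, 0], [0, 0, 0]]
    - [0, [-4, -22.5, 0], [0, 0, 0]]
    - [0, [-4, -22.5, 0], [0, 0, 0]]
    - [0, [0, 0, 6], [0, 0, 0]]
    - [0, [0, 0, 9], [0, 0, 0]]
    - [0, [0, 0, 9], [0, 0, 0]]
    - [0, [0, 0, 6], [0, 0, 0]]
    - [0, [0, 0, 0], [0, 0, 0]]
  squeeze: 50

```text
time_s: 20.35
ee_pos: [462.9, -4.2, 122.3]
ee_rot: [-179.8, 0.0, 79.8]
force: [0.9, -0.3, 0.4]
gripper_width: 91.3
gripper_force: 0.0
```

```bash
python3 -c "
from m import *
f=cams.grab_frame('top'); W=pts(f); s=state(); print(s['ee_pos'],s['ee_rot'])
for r in outline_of(f,'rake_grip')[:2]: 
  p=W[r['pixels']]; p=p[(p[:,2]>14)&(p[:,2]<35)]; print(r['confidence'],rect(p))"
```

```text
[463.17242482  -4.17282591 122.88599685] [-1.79911624e+02  9.40584911e-03  7.98186974e+01]
0.55 (array([439.3, 164.1]), array([18.2, 16.1]), 0.6)
```

servo_tool:
  steps:
    - [0, [0, 0, 8], [0, 0, 0]]
    - [0, [0, 0, 8], [0, 0, 0]]
    - [0, [0, 0, 8], [0, 0, 0]]
    - [0, [0, 0, 8], [0, 0, 0]]
    - [0, [0, 0, 8], [0, 0, 0]]
    - [0, [0, 0, 8], [0, 0, 0]]
    - [0, [0, 0, 6], [0, 0, 0]]
    - [0, [0, 0, 3.7], [0, 0, 0]]
    - [0, [0, 0, 0], [0, 0, 0]]
    - [0, [0, 0, 0], [0, 0, 0]]

```text
time_s: 21.45
ee_pos: [463.2, -4.2, 66.1]
ee_rot: [180.0, -0.0, 79.8]
force: [-1.3, -0.0, -0.5]
gripper_width: 91.4
gripper_force: 0.0
```

servo_tool:
  steps:
    - [255, [0, 0, 0], [0, 0, 0]]
    - [255, [0, 0, 0], [0, 0, 0]]
    - [255, [0, 0, 0], [0, 0, 0]]
    - [255, [0, 0, 0], [0, 0, 0]]
    - [255, [0, 0, 0], [0, 0, 0]]
    - [255, [0, 0, 0], [0, 0, 0]]
    - [255, [0, 0, 0], [0, 0, 0]]
    - [255, [0, 0, 0], [0, 0, 0]]
    - [255, [0, 0, 0], [0, 0, 0]]
    - [255, [0, 0, 0], [0, 0, 0]]

```text
time_s: 22.45
ee_pos: [463.1, -4.2, 66.0]
ee_rot: [180.0, -0.0, 79.8]
force: [-0.2, 0.0, -0.4]
gripper_width: 22.1
gripper_force: 50.0
```

servo_tool:
  steps:
    - [255, [0, 0, -5], [0, 0, 0]]
    - [255, [0, 0, -10], [0, 0, 0]]
    - [255, [0, 0, -10], [0, 0, 0]]
    - [255, [0, 0, -10], [0, 0, 0]]
    - [255, [0, 0, -10], [0, 0, 0]]
    - [255, [0, 0, -10], [0, 0, 0]]
    - [255, [0, 0, -10], [0, 0, 0]]
    - [255, [0, 0, -10], [0, 0, 0]]
    - [255, [0, 0, -10], [0, 0, 0]]
    - [255, [0, 0, 0], [0, 0, 0]]

```text
time_s: 23.45
ee_pos: [464.0, -4.2, 152.6]
ee_rot: [179.8, -0.0, 79.8]
force: [-0.4, -0.0, -1.9]
gripper_width: 22.1
gripper_force: 50.0
```

servo_tool:
  steps:
    - [255, [0, 0, 0], [0, 0, 0.1466]]
    - [255, [0, 0, 0], [0, 0, 0.1466]]
    - [255, [0, 0, 0], [0, 0, 0.1466]]
    - [255, [0, 0, 0], [0, 0, 0.1466]]
    - [255, [0, 0, 0], [0, 0, 0.1466]]
    - [255, [0, 0, 0], [0, 0, 0.1466]]
    - [255, [0, 0, 0], [0, 0, 0.1466]]
    - [255, [0, 0, 0], [0, 0, 0.1466]]
    - [255, [0, 0, 0], [0, 0, 0.1466]]
    - [255, [0, 0, 0], [0, 0, 0]]

```text
time_s: 24.45
ee_pos: [462.7, -4.2, 150.7]
ee_rot: [-180.0, 0.1, 4.2]
force: [-0.0, 0.1, -2.2]
gripper_width: 21.8
gripper_force: 50.0
```

servo_tool:
  steps:
    - [255, [4, 30, 0], [0, 0, 0]]
    - [255, [5, 32, 0], [0, 0, 0]]
    - [255, [5, 32, 0], [0, 0, 0]]
    - [255, [5, 32, 0], [0, 0, 0]]
    - [255, [5, 32, 0], [0, 0, 0]]
    - [255, [5, 32, 0], [0, 0, 0]]
    - [255, [5, 32, 0], [0, 0, 0]]
    - [255, [5, 32, 0], [0, 0, 0]]
    - [255, [5, 32, 0], [0, 0, 0]]
    - [255, [4.5, 31, 0], [0, 0, 0]]

```text
time_s: 25.45
ee_pos: [534.6, -318.1, 150.4]
ee_rot: [-180.0, 0.0, 4.4]
force: [0.5, -0.2, -2.4]
gripper_width: 21.6
gripper_force: 50.0
```

servo_tool:
  steps:
    - [255, [0, 0, 0], [0, 0, 0]]
    - [255, [0, 0, 0], [0, 0, 0]]
    - [255, [0, 0, 5], [0, 0, 0]]
    - [255, [0, 0, 7], [0, 0, 0]]
    - [255, [0, 0, 7], [0, 0, 0]]
    - [255, [0, 0, 7], [0, 0, 0]]
    - [255, [0, 0, 7], [0, 0, 0]]
    - [255, [0, 0, 5], [0, 0, 0]]
    - [255, [0, 0, 0], [0, 0, 0]]
    - [255, [0, 0, 0], [0, 0, 0]]

```text
time_s: 26.45
ee_pos: [534.7, -316.9, 113.0]
ee_rot: [-180.0, -0.0, 4.2]
force: [-0.3, 1.2, -2.1]
gripper_width: 21.8
gripper_force: 50.0
```

```bash
cat > rk.py <<'E'
from m import *
c,s=np.cos(np.radians(4.2)),np.sin(np.radians(4.2))
def rf(p):
    d=np.asarray(p)[...,:2]-np.array([507.6,-230.6]); return np.stack([d[...,0]*c+d[...,1]*s,-d[...,0]*s+d[...,1]*c],-1)
def st(): 
    q=state(); print(q['time_s'],np.round(q['ee_pos'],1),np.round(q['ee_rot'],1),'rack',np.round(rf(q['ee_pos']),1),np.round(q['force'],1),q['gripper_width'])
def rods(cam,name):
    f=cams.grab_frame(cam); save(f,name); W=pts(f); C=f["color"].astype(int); R=rf(W)
    W[...,0]-=(1.0 if cam=="scene" else -1.0); R=rf(W)
    m=(np.abs(R[...,0])<108)&(np.abs(R[...,1])<104)&(W[...,2]>9)&(W[...,2]<40)&(C.min(2)>115)
    k,l,s_,ce=cv2.connectedComponentsWithStats(m.astype(np.uint8))
    for i in range(1,k):
        if s_[i,4]>30:
            r=R[l==i]; print(cam,"rod px",np.round(ce[i]),s_[i,4],rect(r),"x",np.round([r[:,0].min(),r[:,0].max()]),"y",np.round([r[:,1].min(),r[:,1].max()]),"z",np.round(np.median(W[l==i][:,2]),1))
    return f
E
python3 -c "
from rk import *
st(); f=rods('scene','r1.png')
cv2.imwrite('pics/r1z.png',cv2.resize(f['color'][170:350,90:330,::-1],None,fx=3.2,fy=3.2))"
```

```text
26.45 [ 534.7 -316.9  113. ] [-180.    -0.     4.2] rack [ 20.7 -88. ] [-0.3  1.2 -2.1] 21.76486836758788
scene rod px [244. 300.] 335 (array([95.5, -0.1]), array([ 21.3, 207.2]), 0.5) x [ 84. 107.] y [-104.  104.] z 31.0
scene rod px [225. 267.] 185 (array([15.9, 49.7]), array([113.5,  21.2]), 17.6) x [-40.  72.] y [27. 72.] z 26.1
scene rod px [195. 274.] 38 (array([-17.4,  -0.7]), array([19.2,  6.6]), 28.9) x [-27.  -9.] y [-6.  5.] z 26.4
scene rod px [226. 276.] 89 (array([34.8, 21.6]), array([75.5,  8. ]), 25.3) x [-0. 69.] y [ 7. 40.] z 26.0
scene rod px [227. 287.] 45 (array([51.9, -0.5]), array([34.4,  5.9]), 28.6) x [36. 67.] y [-8.  9.] z 26.1
```

View pics/r1z.png

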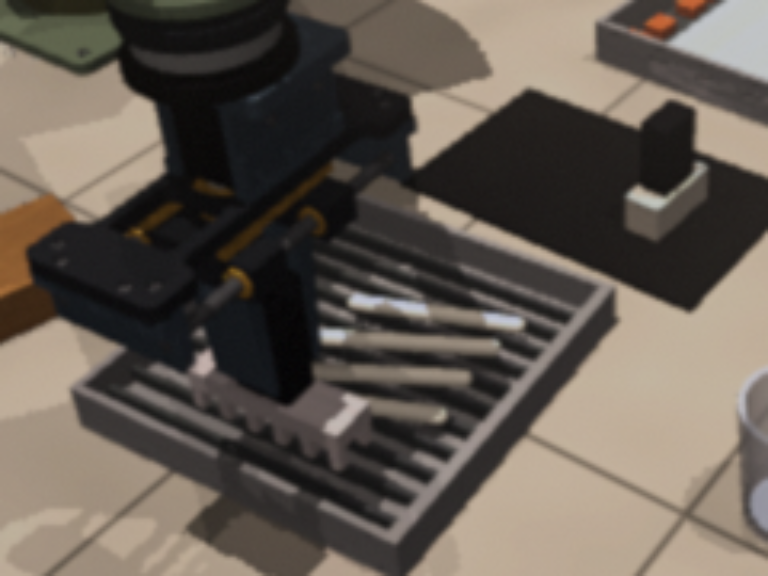

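servo_tool:
  steps:
    - [255, [0, 0, 6], [0, 0, 0]]
    - [255, [0, 0, 6], [0, 0, 0]]
    - [255, [0, 0, 6], [0, 0, 0]]
    - [255, [0, 0, 6], [0, 0, 0]]
    - [255, [0, 0, 4], [0, 0, 0]]
    - [255, [0, 0, 3], [0, 0, 0]]
    - [255, [0, 0, 2.5], [0, 0, 0]]
    - [255, [0, 0, 0], [0, 0, 0]]
    - [255, [0, 0, 0], [0, 0, 0]]
    - [255, [0, 0, 0], [0, 0, 0]]

```text
time_s: 27.5
ee_pos: [534.8, -316.9, 79.8]
ee_rot: [180.0, -0.0, 4.2]
force: [0.8, -0.6, -2.0]
gripper_width: 21.9
gripper_force: 50.0
```

servo_tool:
  steps:
    - [255, [0, -3, 0.7], [0, 0, 0]]
    - [255, [0, -4, 0], [0, 0, 0]]
    - [255, [0, -4, 0], [0, 0, 0]]
    - [255, [0, -4, 0], [0, 0, 0]]
    - [255, [0, -4, 0], [0, 0, 0]]
    - [255, [0, -4, 0], [0, 0, 0]]
    - [255, [0, -4, 0], [0, 0, 0]]
    - [255, [0, -4, 0], [0, 0, 0]]
    - [255, [0, -4, 0], [0, 0, 0]]
    - [255, [0, -4, 0], [0, 0, 0]]

```text
time_s: 28.5
ee_pos: [531.8, -277.6, 78.8]
ee_rot: [-180.0, -0.0, 4.2]
force: [-0.5, 0.5, -1.9]
gripper_width: 21.7
gripper_force: 50.0
```

servo_tool:
  steps:
    - [255, [0, -4, 0], [0, 0, 0]]
    - [255, [0, -4, 0], [0, 0, 0]]
    - [255, [0, -4, 0], [0, 0, 0]]
    - [255, [0, -4, 0], [0, 0, 0]]
    - [255, [0, -4, 0], [0, 0, 0]]
    - [255, [0, 0, 0], [0, 0, 0]]
    - [255, [0, 0, 0], [0, 0, 0]]
    - [255, [0, 0, 0], [0, 0, 0]]
    - [255, [0, 0, 0], [0, 0, 0]]
    - [255, [0, 0, 0], [0, 0, 0]]

```text
time_s: 29.5
ee_pos: [530.3, -258.1, 78.8]
ee_rot: [-180.0, -0.0, 4.2]
force: [-1.1, 0.3, -3.0]
gripper_width: 21.6
gripper_force: 50.0
```

```bash
python3 -c "
from rk import *
st(); f=rods('scene','r2.png')
cv2.imwrite('pics/r2z.png',cv2.resize(f['color'][170:350,90:330,::-1],None,fx=3.2,fy=3.2))"
```

```text
29.5 [ 530.3 -258.1   78.8] [-180.    -0.     4.2] rack [ 20.6 -29.1] [-1.1  0.3 -3. ] 21.59533034792125
scene rod px [244. 300.] 334 (array([95.1,  0.2]), array([ 22. , 206.8]), 0.6) x [ 84. 106.] y [-103.  104.] z 30.8
```

View pics/r2z.png

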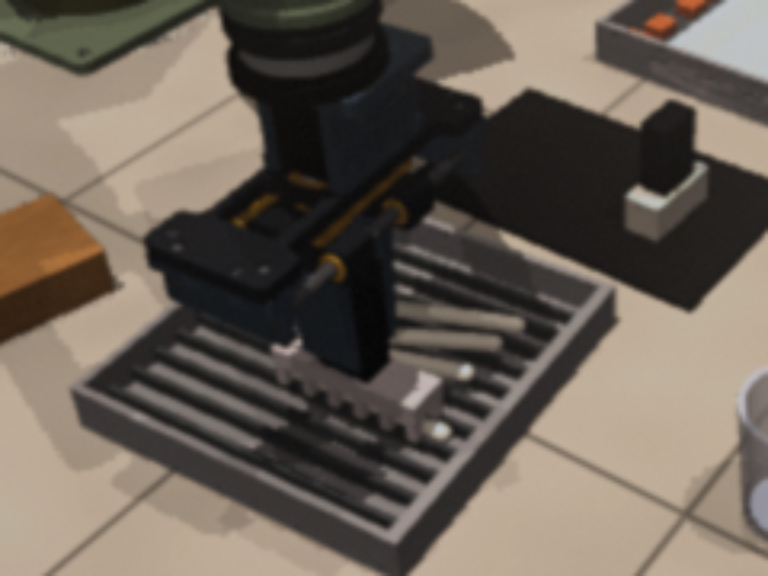

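servo_tool:
  steps:
    - [255, [0, -3, 0], [0, 0, 0]]
    - [255, [0, -4, 0], [0, 0, 0]]
    - [255, [0, -4, 0], [0, 0, 0]]
    - [255, [0, -4, 0], [0, 0, 0]]
    - [255, [0, -4, 0], [0, 0, 0]]
    - [255, [0, -4, 0], [0, 0, 0]]
    - [255, [0, -4, 0], [0, 0, 0]]
    - [255, [0, -4, 0], [0, 0, 0]]
    - [255, [0, -4, 0], [0, 0, 0]]
    - [255, [0, -4, 0], [0, 0, 0]]

```text
time_s: 30.55
ee_pos: [527.4, -218.7, 78.8]
ee_rot: [-180.0, -0.0, 4.2]
force: [-0.7, 0.5, -2.3]
gripper_width: 21.6
gripper_force: 50.0
```

servo_tool:
  steps:
    - [255, [0, -4, 0], [0, 0, 0]]
    - [255, [0, -4, 0], [0, 0, 0]]
    - [255, [0, -4, 0], [0, 0, 0]]
    - [255, [0, -4, 0], [0, 0, 0]]
    - [255, [0, -4, 0], [0, 0, 0]]
    - [255, [0, -4, 0], [0, 0, 0]]
    - [255, [0, -4, 0], [0, 0, 0]]
    - [255, [0, -4, 0], [0, 0, 0]]
    - [255, [0, -4, 0], [0, 0, 0]]
    - [255, [0, -4, 0], [0, 0, 0]]

```text
time_s: 31.55
ee_pos: [524.5, -178.8, 78.8]
ee_rot: [-180.0, -0.0, 4.2]
force: [-0.5, -0.1, -3.0]
gripper_width: 21.8
gripper_force: 50.0
```

```bash
python3 -c "
from rk import *
st(); f=rods('scene','r3.png'); rods('top','r3t.png')
cv2.imwrite('pics/r3z.png',cv2.resize(f['color'][170:350,90:330,::-1],None,fx=3.2,fy=3.2))"
```

```text
31.55 [ 524.5 -178.8   78.8] [-180.    -0.     4.2] rack [20.6 50.4] [-0.5 -0.1 -3. ] 21.794388067217138
scene rod px [243. 301.] 331 (array([98. , -0.1]), array([206.8,  16.2]), 89.9) x [ 90. 106.] y [-104.  103.] z 31.0
scene rod px [195. 274.] 41 (array([-28.2,   9.8]), array([29.2,  8.3]), 3.9) x [-43. -13.] y [ 6. 14.] z 16.0
scene rod px [206. 295.] 243 (array([ 23.3, -25.2]), array([105.7,  10.3]), 0.5) x [-30.  76.] y [-30. -20.] z 15.8
top rod px [330. 185.] 49 (array([102.5,  80.1]), array([ 7.9, 47. ]), 0.9) x [ 98. 107.] y [ 57. 104.] z 30.2
top rod px [374. 229.] 36 (array([-17.4, -26.2]), array([ 9.2, 25.9]), 84.4) x [-30.  -4.] y [-32. -22.] z 15.0
```

View pics/r3z.png

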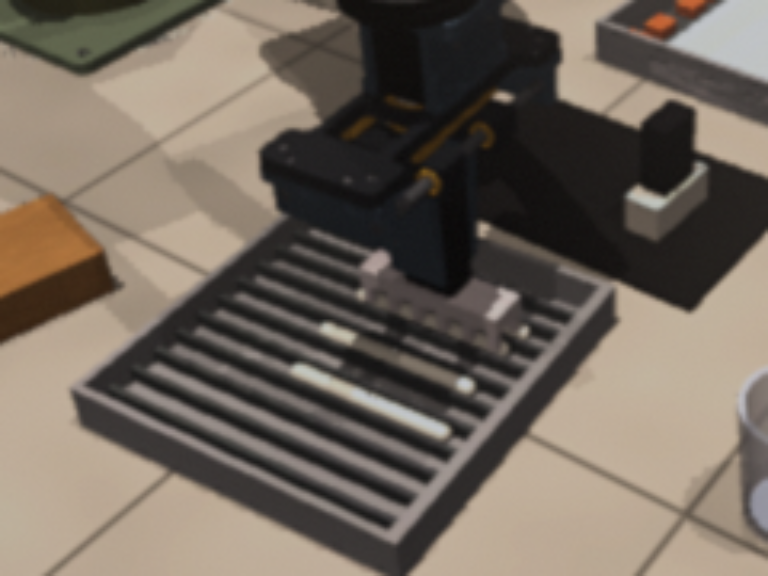

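servo_tool:
  steps:
    - [255, [0, -3, 0], [0, 0, 0]]
    - [255, [0, -4, 0], [0, 0, 0]]
    - [255, [0, -4, 0], [0, 0, 0]]
    - [255, [0, -4, 0], [0, 0, 0]]
    - [255, [0, -4, 0], [0, 0, 0]]
    - [255, [0, -4, 0], [0, 0, 0]]
    - [255, [0, 0, 0], [0, 0, 0]]
    - [255, [0, 0, 0], [0, 0, 0]]
    - [255, [0, 0, -10], [0, 0, 0]]
    - [255, [0, 0, -15], [0, 0, 0]]

```text
time_s: 32.65
ee_pos: [522.3, -156.2, 103.9]
ee_rot: [-180.0, 0.1, 4.2]
force: [-0.0, -0.4, -2.2]
gripper_width: 21.7
gripper_force: 50.0
```

servo_tool:
  steps:
    - [255, [0, 0, -15], [0, 0, 0]]
    - [255, [0, 0, -15], [0, 0, 0]]
    - [255, [0, 0, -15], [0, 0, 0]]
    - [255, [-20, -10, 0], [0, 0, 0]]
    - [255, [-20, -10, 0], [0, 0, 0]]
    - [255, [-20, -10, 0], [0, 0, 0]]
    - [255, [-20, -10, 0], [0, 0, 0]]
    - [255, [-20, -10, 0], [0, 0, 0]]
    - [255, [0, 0, 0], [0, 0, 0]]
    - [255, [0, 0, 0], [0, 0, 0]]

```text
time_s: 33.65
ee_pos: [420.0, -113.9, 149.7]
ee_rot: [180.0, -0.1, 4.2]
force: [-0.5, -0.3, -3.2]
gripper_width: 21.7
gripper_force: 50.0
```

```bash
python3 -c "
from rk import *
st(); f=rods('scene','r4.png'); rods('top','r4t.png')
cv2.imwrite('pics/r4z.png',cv2.resize(f['color'][170:350,90:330,::-1],None,fx=3.2,fy=3.2))"
```

```text
33.65 [ 420.  -113.9  149.7] [ 1.8e+02 -1.0e-01  4.2e+00] rack [-78.9 122.8] [-0.5 -0.3 -3.2] 21.652150631341136
scene rod px [232. 265.] 198 (array([16.8, 65.1]), array([ 10.4, 107.9]), 89.4) x [-37.  71.] y [59. 70.] z 16.0
scene rod px [225. 270.] 206 (array([14.2, 46.7]), array([ 10.8, 108.8]), 89.2) x [-40.  69.] y [41. 52.] z 16.1
scene rod px [243. 302.] 324 (array([94.4, -0.3]), array([ 23.3, 207.2]), 0.2) x [ 83. 106.] y [-104.  103.] z 30.9
scene rod px [214. 281.] 226 (array([12. ,  9.9]), array([ 11. , 113.8]), 89.7) x [-45.  69.] y [ 5. 16.] z 15.8
scene rod px [206. 295.] 247 (array([ 23. , -25.5]), array([106.6,  10.8]), 0.3) x [-30.  76.] y [-31. -20.] z 15.9
top rod px [362. 183.] 219 (array([103. ,  -0.2]), array([  7.7, 207.4]), 0.1) x [ 99. 107.] y [-104.  104.] z 30.0
top rod px [373. 214.] 124 (array([ 23.1, -26.2]), array([  9.4, 102.5]), 89.7) x [-28.  74.] y [-31. -22.] z 15.2
top rod px [338. 211.] 87 (array([36.5, 64.2]), array([71.7,  9. ]), 0.2) x [ 1. 72.] y [60. 69.] z 15.6
top rod px [359. 214.] 115 (array([25.8,  9.9]), array([92.6,  9.8]), 0.5) x [-21.  72.] y [ 5. 15.] z 15.0
top rod px [345. 212.] 91 (array([29.7, 45.7]), array([11. , 74.7]), 88.6) x [-8. 67.] y [40. 51.] z 15.2
```

View pics/r4z.png

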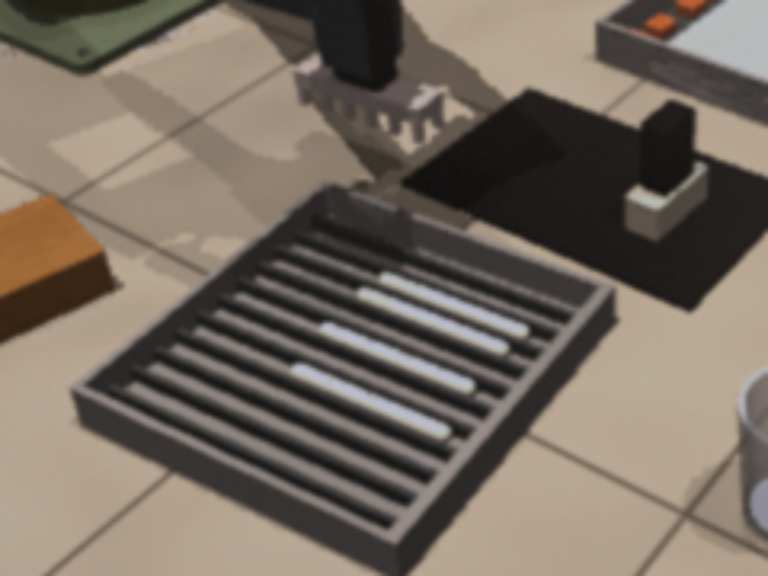

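servo_tool:
  steps:
    - [255, [0, 0, 0], [0, 0, -0.1428]]
    - [255, [0, 0, 0], [0, 0, -0.1428]]
    - [255, [0, 0, 0], [0, 0, -0.1428]]
    - [255, [0, 0, 0], [0, 0, -0.1428]]
    - [255, [0, 0, 0], [0, 0, -0.1428]]
    - [255, [0, 0, 0], [0, 0, -0.1428]]
    - [255, [0, 0, 0], [0, 0, -0.1428]]
    - [255, [0, 0, 0], [0, 0, -0.1428]]
    - [255, [0, 0, 0], [0, 0, -0.1428]]
    - [255, [0, 0, 0], [0, 0, -0.1428]]

```text
time_s: 34.75
ee_pos: [420.5, -114.1, 148.9]
ee_rot: [180.0, 0.0, 86.3]
force: [0.1, 0.6, -2.4]
gripper_width: 22.0
gripper_force: 50.0
```

servo_tool:
  steps:
    - [255, [0, 0, 0], [0, 0, -0.1428]]
    - [255, [-13, 0.5, 0], [0, 0, 0]]
    - [255, [-13, 0.5, 0], [0, 0, 0]]
    - [255, [-13, 0.5, 0], [0, 0, 0]]
    - [255, [-13, 0.5, 0], [0, 0, 0]]
    - [255, [-13, 0.5, 0], [0, 0, 0]]
    - [255, [-13, 0.5, 0], [0, 0, 0]]
    - [255, [-13, 0.4, 0], [0, 0, 0]]
    - [255, [-13.3, 0.4, 0], [0, 0, 0]]
    - [255, [0, 0, 0], [0, 0, 0]]

```text
time_s: 35.75
ee_pos: [431.4, -219.2, 148.9]
ee_rot: [180.0, 0.0, 94.1]
force: [0.0, 0.8, -1.9]
gripper_width: 21.2
gripper_force: 50.0
```

servo_tool:
  steps:
    - [255, [0, 0, 5], [0, 0, 0]]
    - [255, [0, 0, 8], [0, 0, 0]]
    - [255, [0, 0, 8], [0, 0, 0]]
    - [255, [0, 0, 8], [0, 0, 0]]
    - [255, [0, 0, 8], [0, 0, 0]]
    - [255, [0, 0, 8], [0, 0, 0]]
    - [255, [0, 0, 4], [0, 0, 0]]
    - [255, [0, 0, 0], [0, 0, 0]]
    - [255, [0, 0, 0], [0, 0, 0]]
    - [255, [0, 0, 0], [0, 0, 0]]

```text
time_s: 36.75
ee_pos: [431.2, -217.6, 100.2]
ee_rot: [180.0, 0.0, 94.2]
force: [-0.0, 0.5, -1.8]
gripper_width: 21.8
gripper_force: 50.0
```

```bash
python3 -c "
from rk import *
st(); f=cams.grab_frame('scene'); W=pts(f); W[...,0]-=1; R=rf(W); C=f['color'].astype(int)
m=(C.min(2)>90)&(W[...,2]>45)&(W[...,2]<60)&(np.abs(R[...,0]+75)<30)&(np.abs(R[...,1])<90); p=R[m]; print(m.sum(),rect(p))
cv2.imwrite('pics/r5z.png',cv2.resize(f['color'][170:350,90:330,::-1],None,fx=3.2,fy=3.2))"
```

```text
36.75 [ 431.2 -217.6  100.2] [180.    0.   94.2] rack [-75.3  18.6] [-0.   0.5 -1.8] 21.847546423207643
0 (array([0., 0.]), array([0., 0.]), 0.0)
```

View pics/r5z.png

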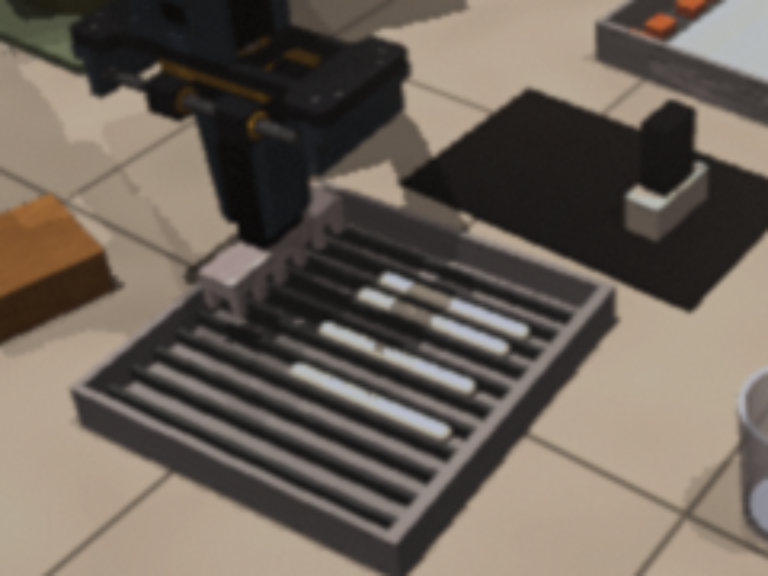

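servo_tool:
  steps:
    - [255, [0, 0, 6], [0, 0, 0]]
    - [255, [0, 0, 6], [0, 0, 0]]
    - [255, [0, 0, 6], [0, 0, 0]]
    - [255, [0, 0, 2], [0, 0, 0]]
    - [255, [0, 0, 1], [0, 0, 0]]
    - [255, [0, 0, 1], [0, 0, 0]]
    - [255, [0, 0, 1], [0, 0, 0]]
    - [255, [0, 0, 1], [0, 0, 0]]
    - [255, [0, 0, 0], [0, 0, 0]]
    - [255, [0, 0, 0], [0, 0, 0]]

```text
time_s: 37.8
ee_pos: [430.9, -217.4, 75.9]
ee_rot: [180.0, 0.0, 94.2]
force: [-0.7, -0.0, -1.9]
gripper_width: 21.8
gripper_force: 50.0
```

servo_tool:
  steps:
    - [255, [0, 0, 1.5], [0, 0, 0]]
    - [255, [0, 0, 1.5], [0, 0, 0]]
    - [255, [0, 0, 1.5], [0, 0, 0]]
    - [255, [0, 0, 0.5], [0, 0, 0]]
    - [255, [0, 0, 0], [0, 0, 0]]
    - [255, [0, 3, 0], [0, 0, 0]]
    - [255, [0, 4, 0], [0, 0, 0]]
    - [255, [0, 4, 0], [0, 0, 0]]
    - [255, [0, 4, 0], [0, 0, 0]]
    - [255, [0, 4, 0], [0, 0, 0]]

```text
time_s: 38.8
ee_pos: [450.3, -216.0, 70.8]
ee_rot: [180.0, -0.0, 94.2]
force: [-0.4, 0.9, -2.6]
gripper_width: 22.3
gripper_force: 50.0
```

servo_tool:
  steps:
    - [255, [0, 4, 0], [0, 0, 0]]
    - [255, [0, 4, 0], [0, 0, 0]]
    - [255, [0, 4, 0], [0, 0, 0]]
    - [255, [0, 4, 0], [0, 0, 0]]
    - [255, [0, 4, 0], [0, 0, 0]]
    - [255, [0, 4, 0], [0, 0, 0]]
    - [255, [0, 3, 0], [0, 0, 0]]
    - [255, [0, 2, 0], [0, 0, 0]]
    - [255, [0, 0, 0], [0, 0, 0]]
    - [255, [0, 0, 0], [0, 0, 0]]

```text
time_s: 39.8
ee_pos: [478.8, -213.9, 70.8]
ee_rot: [180.0, -0.0, 94.2]
force: [0.7, 1.0, -2.6]
gripper_width: 21.9
gripper_force: 50.0
```

```bash
python3 -c "
from rk import *
st(); f=rods('scene','r6.png')"
```

```text
39.8 [ 478.8 -213.9   70.8] [180.   -0.   94.2] rack [-27.5  18.8] [ 0.7  1.  -2.6] 21.886675048826415
scene rod px [235. 294.] 805 (array([47.4,  0.5]), array([206.9, 121.1]), 89.2) x [-13. 108.] y [-104.  103.] z 17.3
scene rod px [185. 272.] 161 (array([-29. , -13.2]), array([32.4, 26.8]), 87.8) x [-43. -15.] y [-30.   3.] z 36.0
scene rod px [227. 271.] 45 (array([23. , 46.1]), array([25.6,  7.9]), 3.4) x [10. 36.] y [42. 50.] z 16.1
scene rod px [219. 284.] 47 (array([29.7,  9. ]), array([ 6.7, 34.9]), 89.6) x [12. 47.] y [ 6. 12.] z 15.1
```

servo_tool:
  steps:
    - [255, [0, 1, 0], [0, 0, 0]]
    - [255, [0, 1, 0], [0, 0, 0]]
    - [255, [0, 1, 0], [0, 0, 0]]
    - [255, [0, 0.5, 0], [0, 0, 0]]
    - [255, [0, 0.5, 0], [0, 0, 0]]
    - [255, [0, 0.5, 0], [0, 0, 0]]
    - [255, [0, 0, 0], [0, 0, 0]]
    - [255, [0, 0, 0], [0, 0, 0]]
    - [255, [0, 0, 0], [0, 0, 0]]
    - [255, [0, 0, 0], [0, 0, 0]]

```text
time_s: 40.85
ee_pos: [483.3, -213.6, 70.8]
ee_rot: [180.0, -0.0, 94.2]
force: [-0.5, -0.2, -2.5]
gripper_width: 21.7
gripper_force: 50.0
```

servo_tool:
  steps:
    - [255, [0, 0.5, 0], [0, 0, 0]]
    - [255, [0, 0.5, 0], [0, 0, 0]]
    - [255, [0, 0.5, 0], [0, 0, 0]]
    - [255, [0, 0.5, 0], [0, 0, 0]]
    - [255, [0, 0, 0], [0, 0, 0]]
    - [255, [0, 0, 0], [0, 0, 0]]
    - [255, [0, 0, 0], [0, 0, 0]]
    - [255, [0, 0, 0], [0, 0, 0]]
    - [255, [0, 0, 0], [0, 0, 0]]
    - [255, [0, 0, 0], [0, 0, 0]]

```text
time_s: 41.85
ee_pos: [484.0, -213.3, 70.6]
ee_rot: [-179.9, -0.0, 94.2]
force: [-4.9, -0.9, 0.2]
gripper_width: 22.1
gripper_force: 50.0
```

servo_tool:
  steps:
    - [255, [0, 0.5, 0], [0, 0, 0]]
    - [255, [0, 0.5, 0], [0, 0, 0]]
    - [255, [0, 0, 0], [0, 0, 0]]
    - [255, [0, 0, 0], [0, 0, 0]]
    - [255, [0, -2, 0], [0, 0, 0]]
    - [255, [0, -4, 0], [0, 0, 0]]
    - [255, [0, -4, 0], [0, 0, 0]]
    - [255, [0, 0, -4], [0, 0, 0]]
    - [255, [0, 0, -8], [0, 0, 0]]
    - [255, [0, 0, -10], [0, 0, 0]]

```text
time_s: 42.85
ee_pos: [476.6, -214.1, 93.6]
ee_rot: [180.0, 0.0, 94.2]
force: [-0.4, 0.3, -1.9]
gripper_width: 22.1
gripper_force: 50.0
```

servo_tool:
  steps:
    - [255, [0, 0, -15], [0, 0, 0]]
    - [255, [0, 0, -15], [0, 0, 0]]
    - [255, [0, 0, -15], [0, 0, 0]]
    - [255, [0, 0, -15], [0, 0, 0]]
    - [255, [10, -10, 0], [0, 0, 0]]
    - [255, [15, -10, 0], [0, 0, 0]]
    - [255, [20, -10, 0], [0, 0, 0]]
    - [255, [20, 0, 0], [0, 0, 0]]
    - [255, [20, 0, 0], [0, 0, 0]]
    - [255, [20, 0, 0], [0, 0, 0]]

```text
time_s: 43.85
ee_pos: [437.2, -110.2, 152.6]
ee_rot: [-180.0, -0.0, 94.2]
force: [-0.3, 0.1, -2.3]
gripper_width: 21.7
gripper_force: 50.0
```

```bash
python3 -c "
from rk import *
st(); f=rods('scene','r7.png'); g=rods('top','r7t.png')
cv2.imwrite('pics/r7z.png',cv2.resize(f['color'][170:350,90:330,::-1],None,fx=3.2,fy=3.2))
import chips; chips.chips('c7.png')"
```

```text
43.85 [ 437.2 -110.2  152.6] [-180.    -0.    94.2] rack [-61.4 125.2] [-0.3  0.1 -2.3] 21.719876423772618
scene rod px [232. 288.] 1170 (array([48.1, -0.3]), array([116.9, 207.3]), 0.4) x [-11. 106.] y [-104.  104.] z 16.7
top rod px [362. 183.] 219 (array([ 1.031e+02, -1.000e-01]), array([206.9,   8.2]), 89.9) x [ 99. 107.] y [-104.  103.] z 29.9
top rod px [345. 202.] 97 (array([59.3, 45.3]), array([77.2, 10.7]), 0.4) x [21. 98.] y [40. 51.] z 15.1
top rod px [359. 204.] 110 (array([50.7,  9.9]), array([90.6,  9.4]), 0.5) x [ 5. 96.] y [ 5. 15.] z 16.0
top rod px [372. 204.] 117 (array([ 48.5, -25.9]), array([95.6,  9.2]), 0.3) x [ 1. 96.] y [-31. -21.] z 15.5
top rod px [337. 195.] 48 (array([77.2, 63.7]), array([ 8.2, 38. ]), 87.6) x [58. 96.] y [60. 68.] z 15.1
chip px [308. 168.] plate xyz -72 35 15 80
chip px [296. 177.] plate xyz -71 -26 15 43
```

View pics/r7z.png

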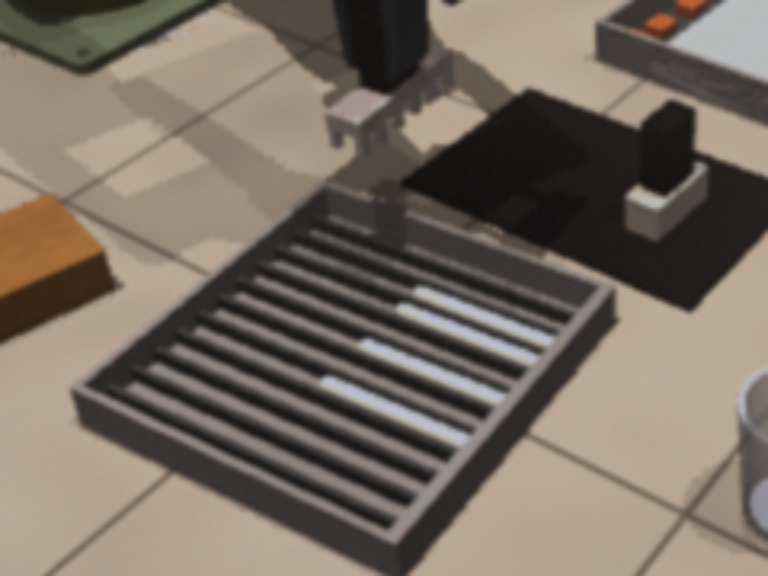

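servo_tool:
  steps:
    - [255, [11, 3.5, 0], [0, 0, 0]]
    - [255, [12, 4, 0], [0, 0, 0]]
    - [255, [12, 4, 0], [0, 0, 0]]
    - [255, [12, 4, 0], [0, 0, 0]]
    - [255, [12, 4, 0], [0, 0, 0]]
    - [255, [12, 4, 0], [0, 0, 0]]
    - [255, [12, 4, 0], [0, 0, 0]]
    - [255, [11, 3.5, 0], [0, 0, 0]]
    - [255, [9.8, 2.7, 0], [0, 0, 0]]
    - [255, [0, 0, 0], [0, 0, 0]]

```text
time_s: 45.0
ee_pos: [464.9, -4.4, 152.8]
ee_rot: [180.0, -0.0, 94.3]
force: [-0.2, -0.7, -1.9]
gripper_width: 22.0
gripper_force: 50.0
```

servo_tool:
  steps:
    - [255, [0, 0, 8], [0, 0, 0]]
    - [255, [0, 0, 12], [0, 0, 0]]
    - [255, [0, 0, 12], [0, 0, 0]]
    - [255, [0, 0, 12], [0, 0, 0]]
    - [255, [0, 0, 12], [0, 0, 0]]
    - [255, [0, 0, 12], [0, 0, 0]]
    - [255, [0, 0, 10], [0, 0, 0]]
    - [255, [0, 0, 4], [0, 0, 0]]
    - [255, [0, 0, 0], [0, 0, 0]]
    - [255, [0, 0, 0], [0, 0, 0]]

```text
time_s: 46.0
ee_pos: [464.9, -5.7, 71.1]
ee_rot: [180.0, 0.0, 94.2]
force: [0.6, -0.7, -2.1]
gripper_width: 21.9
gripper_force: 50.0
```

```bash
python3 -c "
from rk import *
st(); f=cams.grab_frame('top'); W=pts(f); W[...,0]+=1; R=rf(W); C=f['color'].astype(int)
for g in(-27,9,45,63):
  m=(np.abs(R[...,1]-g-1)<4)&(W[...,2]<23)&(W[...,2]>11)&(C.min(2)>110)&(R[...,0]>-60)&(R[...,0]<100); p=R[m][:,0]; print(g,len(p),np.round(np.sort(p)[[0,1,2,3]]),np.median(W[m][:,2]))
f=cams.grab_frame('scene'); W=pts(f); W[...,0]-=1; R=rf(W); C=f['color'].astype(int)
for g in(-27,9,45,63):
  m=(np.abs(R[...,1]-g-1)<4)&(W[...,2]<23)&(W[...,2]>11)&(C.min(2)>130)&(R[...,0]>-60)&(R[...,0]<98); p=R[m][:,0]; print(g,len(p),np.round(np.sort(p)[[0,1,2,3]]),np.median(W[m][:,2]))
"
```

```text
46.0 [464.9  -5.7  71.1] [180.    0.   94.2] rack [-26.1 227.4] [ 0.6 -0.7 -2.1] 21.90959999924954
-27 111 [-25. -20. -10.  -9.] 15.122940575949997
9 119 [-57. -41. -23. -10.] 15.49855243027855
45 113 [-11.  -8.  -8.  -6.] 14.813280069883376
63 117 [-43. -40. -10.  -9.] 15.595902657281613
-27 202 [-9. -9. -7. -7.] 16.176550780746993
9 183 [-9. -8. -7. -6.] 16.006282358790486
45 174 [-8. -7. -7. -7.] 16.244711935653015
63 159 [-9. -7. -7. -6.] 16.172654514749638
```

servo_tool:
  steps:
    - [255, [0, 0, 1.5], [0, 0, 0]]
    - [255, [0, 0, 1.5], [0, 0, 0]]
    - [255, [0, 0, 1], [0, 0, 0]]
    - [255, [0, 0, 0.7], [0, 0, 0]]
    - [255, [0, 0, 0.4], [0, 0, 0]]
    - [255, [0, 0, 0], [0, 0, 0]]
    - [255, [0, 0, 0], [0, 0, 0]]
    - [255, [0, 0, 0], [0, 0, 0]]
    - [255, [0, 0, 0], [0, 0, 0]]
    - [255, [0, 0, 0], [0, 0, 0]]

```text
time_s: 47.1
ee_pos: [464.6, -5.6, 66.0]
ee_rot: [180.0, -0.0, 94.2]
force: [-1.5, 0.7, 4.7]
gripper_width: 21.8
gripper_force: 50.0
```

servo_tool:
  steps:
    - [0, [0, 0, 0], [0, 0, 0]]
    - [0, [0, 0, 0], [0, 0, 0]]
    - [0, [0, 0, 0], [0, 0, 0]]
    - [0, [0, 0, 0], [0, 0, 0]]
    - [0, [0, 0, 0], [0, 0, 0]]
    - [0, [0, 0, 0], [0, 0, 0]]
    - [0, [0, 0, 0], [0, 0, 0]]
    - [0, [0, 0, 0], [0, 0, 0]]
    - [0, [0, 0, 0], [0, 0, 0]]
    - [0, [0, 0, 0], [0, 0, 0]]

```text
time_s: 48.1
ee_pos: [464.6, -5.6, 65.8]
ee_rot: [180.0, -0.0, 94.2]
force: [0.1, -0.4, -1.1]
gripper_width: 91.1
gripper_force: 0.0
```

servo_tool:
  steps:
    - [0, [0, 0, -5], [0, 0, 0]]
    - [0, [0, 0, -12], [0, 0, 0]]
    - [0, [0, 0, -15], [0, 0, 0]]
    - [0, [0, 0, -15], [0, 0, 0]]
    - [0, [0, 0, -15], [0, 0, 0]]
    - [0, [0, 0, -15], [0, 0, 0]]
    - [0, [0, 0, -15], [0, 0, 0]]
    - [0, [0, 0, -15], [0, 0, 0]]
    - [0, [0, 0, -15], [0, 0, 0]]
    - [0, [0, 0, 0], [0, 0, 0]]

```text
time_s: 49.1
ee_pos: [465.9, -5.6, 189.8]
ee_rot: [179.7, 0.0, 94.2]
force: [0.6, -0.2, 0.3]
gripper_width: 91.1
gripper_force: 0.0
```

servo_tool:
  steps:
    - [0, [0, 0, 0], [0, 0, 0]]
    - [0, [0, 0, 0], [0, 0, 0]]
    - [0, [0, 0, 0], [0, 0, 0]]
    - [0, [0, 0, 0], [0, 0, 0]]
    - [0, [0, 0, 0], [0, 0, 0]]
    - [0, [0, 0, 0], [0, 0, 0]]
    - [0, [0, 0, 0], [0, 0, 0]]
    - [0, [0, 0, 0], [0, 0, 0]]
    - [0, [0, 0, 0], [0, 0, 0]]
    - [0, [0, 0, 0], [0, 0, 0]]

```text
time_s: 50.1
ee_pos: [464.6, -5.6, 187.8]
ee_rot: [180.0, -0.0, 94.2]
force: [-0.2, -0.5, 0.2]
gripper_width: 91.5
gripper_force: 0.0
```

```bash
python3 -c "
from chips import *
f=chips('end.png'); s=state(); print(s['ee_pos'],s['force'],s['gripper_width'])
W=pts(f).reshape(-1,3); x,y,z=W.T
for n,m in dict(scr=(x>545)&(x<620)&(y>-60)&(y<50)&(z>65)&(z<95),rake=(x>430)&(x<500)&(y>-60)&(y<50)&(z>65)&(z<95)).items(): print(n,rect(W[m]),np.percentile(W[m][:,2],95))
"
```

```text
chip px [308. 168.] plate xyz -72 35 15 81
chip px [296. 177.] plate xyz -71 -26 15 43
[464.64298643  -5.5847723  187.76587068] [ 0.08714773 -0.44924263  0.21075035] 91.49421876261879
scr (array([577.6,  -5.7]), array([37.8, 23. ]), 89.2) 85.97290620737405
rake (array([464.6,  -4.8]), array([23.6, 39. ]), 4.4) 86.08386576474766
```

View pics/end.png

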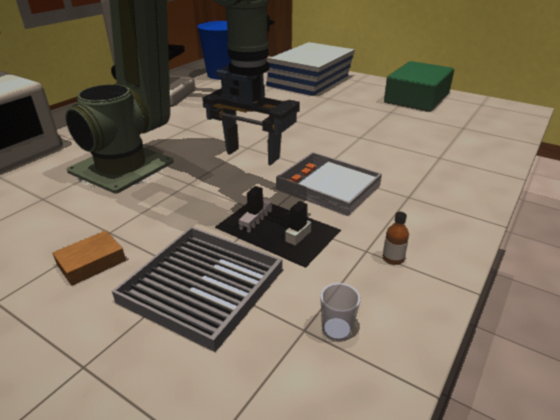

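The picture shows the chips in the trough around (302,172) and the deck clear. Both tools stand upright on the mat, at (256,205) and (298,223). The rods lie against the stop wall around (222,282), and the bystanders have not moved.

```bash
python3 -c "
from workcell import ticket
print(ticket.job_done())"
```

```text
the job is handed in; nothing more can be done
None
```

The job is handed in at about 50 s on the robot's clock (verdict not reported): the camera shows the chips in the trough, all four rods in grooves against the stop wall, both tools released upright on the mat, and the bystanders where they were.

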